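# Hang a second front sample on an occupied display hook

## Task

Take the green front sample out of the rack and hang it by its window on the display hook, in front of the blue sample that already hangs there. Then, still holding it, slide it back along the hook so that it pushes the blue one ahead of it until the pair meets the rubber stop, press them snugly against it for a moment with a light steady push of about 8 to 10 N, and let go so that both hang quietly together. Be gentle, keep the blue sample on the hook, and leave the white sample and the other things alone.

Things in the scene. Friction and masses are not known exactly. Their poses are not given: they have to be found in the camera images.
- hook_stand: fixed steel display hook. Origin: on the counter below the rod's root; z up. A level round rod 8 mm thick runs from the post (x = 0) to x = -150 mm (towards -x), its axis 160 mm high. Its tip turns up, ending 16 mm above the rod's axis. The post reaches 172 mm high; base plate 14 mm thick, x -110 to +40, y -55 to +55 mm
- rod_root (a point): rod axis at the post (x = 0, z = 160 mm of the stand). A black rubber stop, a 26 mm disc, sits on the rod: its front face is 32 to 64 mm before this point (stand's -x), different each time and not measured: find it by feel. It is a damped sprung buffer, yields about 1 mm per 2.5 N towards the post, 8 mm at most; its collar does not slip
- rod_tip (a point): point on the rod's axis at the upturned tip: x = -150 mm, z = 160 mm in the stand's frame; axes as the stand's
- blue_sample: blue upright sample board 18 mm thick (x), 34 mm wide (y), 130 mm high (z); origin: centre of its underside. A window 18 mm wide, 36 mm high, goes through along x, 60 to 96 mm up; grip the 34 mm strip above it across the width, from above. About 70 g, hangs loose on the rod by its window's top edge, free rod behind and before it. More than 15 N between it and the green one marks it
- blue_sample_eye (a point): middle of the top edge of the blue board's window, 96 mm above its underside; 164 mm above the counter while it hangs on the rod
- green_sample: green upright sample board 18 mm thick (x), 50 mm wide (y), 130 mm high (z); origin: centre of its underside. A window 18 mm wide, 36 mm high, goes through along x, 60 to 96 mm up; grip the 34 mm strip above it across the width, from above. About 100 g, stands in one slot of the rack; both faces alike
- green_sample_eye (a point): middle of the top edge of the green board's window, 96 mm above its underside; it comes to 164 mm above the counter when the board hangs on the rod
- white_sample: white upright sample board 18 mm thick (x), 50 mm wide (y), 130 mm high (z); origin: centre of its underside. A window 18 mm wide, 36 mm high, goes through along x, 60 to 96 mm up; grip the 34 mm strip above it across the width, from above. In the rack's other slot, a bystander
- sample_rack: fixed light wooden rack 130 x 92 mm, 36 mm high, with two slots (each about 23 mm by 58 mm, floor 8 mm above the counter, 28 mm deep), centres at x = -34 and +34 mm in its frame. Origin: centre of its underside. Boards stand in it with their thickness along the rack's x
- black_tape: loose small roll of black tape lying flat, 55 mm across and 19 mm high, a bystander; origin at its underside
- red_screwdriver: loose red-handled screwdriver 207 mm long lying on the counter, a bystander; origin at its underside
Not all that is in view belongs to the job. Leave any red or yellow look-alike of the green_sample alone.

How it is judged:
By the outcome, as a careful person would: the job done as asked, in the order asked, and still so for the second after the job is handed in, with the robot touching nothing.
It also fails if it takes over 61 s, if anything falls off the work surface, if the arm or the gripper's body presses on something with over 40 N, if the wrist force passes 120 N, or if a joint passes its speed limit or range.

## Robot

A 6-joint arm with a two-finger parallel gripper is mounted at the origin on a cart in front of the work surface, level with it; the furniture and walls round the work are solid. World frame = base frame: x ahead of the robot, y to its left, z up, the work surface at z = 0. Lengths are in m, angles in degrees, forces in N, time in s.
With the tool pointing down it reaches from about 0.275 to 0.775 m from the base axis. Payload 14.6 kg.
Tool frame: the origin (TCP) lies between the finger pads; the fingertips stand 14 mm ahead of it and the grasp point (between the pads) lies 5 mm behind it; z points along the fingers, y is the direction in which the jaws open and shut (so a half turn about z gives the same grasp; the last joint's range is limited). The gripper opens to 85 mm and grips with 20 to 120 N. Pads are 22 mm wide; open, the fingers measure 114 mm over their backs; the gripper's body (76 mm by 85 mm) begins 54 mm behind the grasp point. The pads swing forward as they close: fully open they stand 13 mm farther back than shut.
Start: joints at [59.742, 15.075, -2.767, 72.158, 0, 81.102], TCP at [0.191, 0.489, 0.245] pointing down, gripper open.
Joint ranges: [-151.79, 151.79], [-50.71, 97.33], [-67.44, 78.34], [-121.81, 120.89], [-77.56, 73.72], [-180, 180]. Speed limits (degrees/s): [108.29, 108.29, 147.25, 159.86, 180, 180].

## Interface

Orientations are given as [roll, pitch, yaw] about the fixed x, y, z axes, in that order (R = Rz(yaw) Ry(pitch) Rx(roll)).
In Python, from rig import manip gives the robot as it stands.
- The arm moves only by the tool play_rows, never from a script. Its argument "commands" is a list of rows, each a list of 5 numbers: the shift along the tool's x, y, z in mm, then the turn about the tool's z in rad, then the closure, from 0 (fully open) to 1 (shut). In form: [[x, y, z, turn, gripper], ...]. A call has 1 to 10 rows; each row is the pose to reach, as a shift and turn from the pose commanded when the call began, along the tool's axes at that moment; what a row does not reach only later rows make up. A row lasts 1/12 s, in which the tool goes at most 41.7 mm and 7.16 degrees, less where a joint would pass 70% of its speed; a pose out of reach is approached as far as the arm can. A call with a gripper value outside its range is refused whole. The fingers move at their own pace and stop on an object; the grip force is fixed at half the most. Time passes only in rows, so rows that repeat a pose let the fingers close. It gives the time, the measured TCP pose, the force and the opening at its end, in the units of the state.
- manip.sense(): the state, without advancing time (a new reading comes with each control period).
- manip.grab_frame(name): name is "side" or "top" or "wrist"; returns the picture (384x512x3 uint8, red, green, blue); there is no depth.
- manip.camera_model(name): a dict with "camera_matrix" (3x3 intrinsics, pixels), "view" (4x4, takes a point from world to camera coordinates). Camera axes: x right, y up, looking along -z (the intrinsics and any distortion apply to the point x, -y, -z); pixel columns grow to the right and rows downward; lengths in m; the calibration is good to about 2 mm. A picture is of the moment at which its call begins: read the wrist's pose just before it. camera_model takes no time and is no camera call; for the wrist camera it gives the pose at the moment of the call.
- manip.job_done(): hands the job in, once; it reports no verdict.
Trained networks look in the newest picture that a camera, given by its name, has taken for a name from the list of things; names that differ only in an ending like _2 or _b are one class to them, and where a whole thing is asked for, a point or a joint stands for the part that bears it (a point fixed in the world has none). Each returns a list of dicts, best first, with "confidence" (0 to 1); they miss things now and then, are a little off and sometimes report something else, mostly with a low value. They report only what shows in the picture. A call takes as long as a camera call. They do not tell look-alikes from the thing itself.
- manip.silhouettes(camera, name): "region" (384x512 bool, what is visible of it) and "point" ([column, row] in pixels, amid what is visible of it).
The state is a dict: "clock": time; "joint_positions": joint angles; "joint_vel": joint speeds; "tau": joint torques, N m; "tcp_pos": TCP position; "tcp_rot": TCP orientation; "ft_force": force on the tool from outside, world axes, zero at the start; "ft_torque": the same for the moment, N m; "grip_width": opening from 0.0 (shut) to 1.0 (fully open).
Only numpy, scipy, OpenCV 4.12 (cv2) and the standard library are available. Lean on these libraries where they do the work, as an engineer would, in place of code of your own. Each camera call takes 0.05 s, during which the arm holds its last target. There are 200 camera calls.

## Working session

There is one attempt and no reset: what is moved stays moved. The work goes in short steps, Python scripts to look and compute and a tool call to move; the robot and the scene stay as the last step left them, time stands still between calls to the robot, and variables do not carry over. Pictures are saved under pics/ and viewed, about 8 in all and at most 12, crops included, and the job is handed in when it is done.

Besides the shell and the picture viewer there is one more tool, called after "Request:" as a command line: name --pt "numbers of a row" for each row, then --argument value for the rest. play_rows: Moves the arm, as the interface text tells. Its arguments: {"type":"object","properties":{"commands":{"type":"array"}},"required":["commands"]}

```bash
mkdir -p pics; ls
cat > h.py <<'E'
import numpy as np, cv2
from rig import manip
def proj(cam,P):
    m=manip.camera_model(cam);K=np.array(m["camera_matrix"]);V=np.array(m["view"])
    p=(V@np.r_[P,1])[:3];q=np.array([p[0],-p[1],-p[2]]);u=K@q;return u[:2]/u[2]
def ray(cam,px):
    m=manip.camera_model(cam);K=np.array(m["camera_matrix"]);V=np.array(m["view"])
    d=np.linalg.inv(K)@np.r_[px,1];d=np.array([d[0],-d[1],-d[2]]);R=V[:3,:3]
    return -R.T@V[:3,3],R.T@d
def atz(cam,px,z):
    o,d=ray(cam,px);return o+d*(z-o[2])/d[2]
def tri(obs):
    A=np.zeros((3,3));b=np.zeros(3)
    for c,px in obs:
        o,d=ray(c,px);d=d/np.linalg.norm(d);M=np.eye(3)-np.outer(d,d);A+=M;b+=M@o
    return np.linalg.solve(A,b)
def snap(c,n):
    f=manip.grab_frame(c);cv2.imwrite(f"pics/{n}.png",f[:,:,::-1]);return f
E
python3 - <<'E'
from h import *
np.set_printoptions(precision=4,suppress=True)
s=manip.sense();print(s["clock"],s["tcp_pos"],s["tcp_rot"],s["ft_force"])
fs=[snap(c,c+"0") for c in("side","top")]
cv2.imwrite("pics/a.png",np.hstack(fs)[:,:,::-1][:, :])
for c in("side","top"):
    m=manip.camera_model(c);print(c,{k:v for k,v in m.items() if k not in("view",)}, np.linalg.inv(np.array(m["view"]))[:3])
    for n in("green_sample","blue_sample","white_sample","sample_rack","hook_stand","rod_tip","rod_root","blue_sample_eye","green_sample_eye"):
        for r in manip.silhouettes(c,n)[:2]:
            ys,xs=np.where(r["region"]);print(c,n,round(r["confidence"],2),np.round(r["point"],1),xs.min(),xs.max(),ys.min(),ys.max())
E
```

```text
pics
0.0 [0.1911 0.4887 0.2448] [-179.9385   -0.0088  158.6371] [0.2989 0.3024 0.5397]
side {'camera_matrix': array([[353.0099,   0.    , 251.6231],
       [  0.    , 353.0099, 192.9218],
       [  0.    ,   0.    ,   1.    ]])} [[-0.6524 -0.4172  0.6327  1.2012]
 [ 0.7576 -0.3382  0.5582  0.6666]
 [-0.0189  0.8435  0.5367  0.6961]]
side green_sample 0.81 [194.5 179.2] 190 203 166 198
side green_sample 0.77 [171.3 181. ] 162 181 162 195
side blue_sample 0.91 [273.6 208.7] 264 279 186 231
side white_sample 0.71 [213.3 177.4] 208 221 160 193
side sample_rack 0.86 [208.5 200.4] 186 222 185 210
side sample_rack 0.17 [263.1 240.1] 246 289 188 260
side hook_stand 0.8 [263.6 241.2] 246 289 189 260
side hook_stand 0.32 [205.9 200.1] 187 223 184 210
side rod_tip 0.89 [261.6 244.6] 246 290 188 260
side rod_root 0.69 [262.  238.8] 246 289 187 261
side blue_sample_eye 0.83 [272.2 210.6] 265 279 185 230
side blue_sample_eye 0.66 [206.8 199.1] 187 223 186 211
side green_sample_eye 0.88 [231.8 194.9] 222 240 178 214
side green_sample_eye 0.64 [196. 181.] 190 203 166 199
top {'camera_matrix': array([[456.5655,   0.    , 251.6395],
       [  0.    , 456.5655, 193.0612],
       [  0.    ,   0.    ,   1.    ]])} [[ 0.0095  0.9952 -0.097   0.3993]
 [-0.9999  0.0084 -0.011   0.0804]
 [-0.0101  0.0971  0.9952  1.5534]]
top green_sample 0.75 [328.1 193.5] 320 341 185 199
top green_sample 0.61 [363.2 188.2] 354 375 179 196
top blue_sample 0.52 [228.2 186.3] 220 231 180 189
top white_sample 0.44 [324.8 209.9] 314 334 207 217
top sample_rack 0.92 [319.5 204.6] 307 339 183 224
top sample_rack 0.6 [230.1 171. ] 212 245 152 205
top hook_stand 0.63 [228.9 171.7] 212 246 152 205
top rod_tip 0.56 [227.6 176.2] 211 246 152 204
top rod_root 0.57 [231.9 172.9] 212 245 152 205
top blue_sample_eye 0.56 [228.2 182.2] 220 232 180 189
top green_sample_eye 0.75 [332.  193.3] 320 340 186 198
top green_sample_eye 0.54 [363.2 190.1] 354 376 179 196
```

```bash
python3 -c "
import cv2,numpy as np
for c in('side','top'): cv2.imwrite(f'pics/{c}1.png',cv2.resize(cv2.imread(f'pics/{c}0.png'),(800,600)))"
```

```text
(no output)
```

View pics/side1.png

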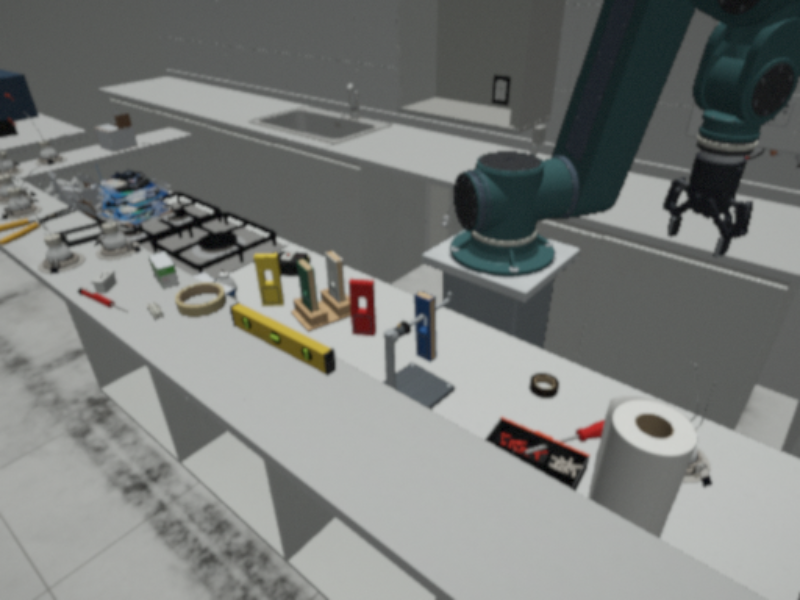

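View pics/top1.png

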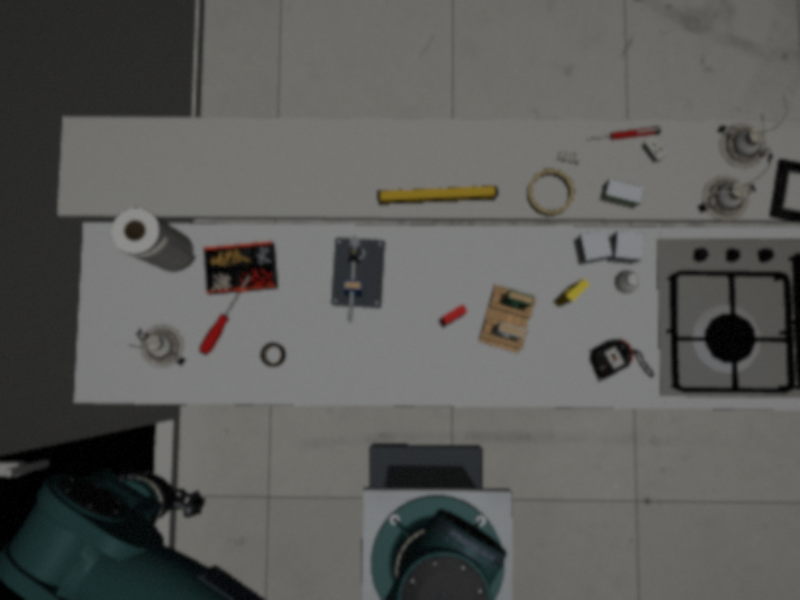

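Run:
```python
from h import *
np.set_printoptions(precision=4,suppress=True)
s=.64
print("green top",atz("top",(517*s,298*s),.138),"white",atz("top",(507*s,328*s),.138))
for n,z in(("sample_rack",.036),("hook_stand",.014)):
    r=manip.silhouettes("top",n)[0]["region"].astype(np.uint8)
    print(n)
    b=cv2.boxPoints(cv2.minAreaRect(cv2.findNonZero(r)))
    for p in b: print(p,atz("top",p,z)[:2])
print("tip",atz("top",(350*s,319*s),.176),"post",atz("top",(355*s,256*s),.172),"blue",atz("top",(352*s,286*s),.198))
print("tri blue top", tri([("side",(426*s,295*s)),("top",(352*s,286*s))]))
print("tri green top", tri([("side",(305*s,262*s)),("top",(517*s,298*s))]))
m=manip.camera_model("wrist");st=manip.sense()
from scipy.spatial.transform import Rotation as R
T=np.eye(4);T[:3,:3]=R.from_euler("xyz",st["tcp_rot"],degrees=True).as_matrix();T[:3,3]=st["tcp_pos"]
print("cam in tcp",np.linalg.inv(T)@np.linalg.inv(np.array(m["view"])),m["camera_matrix"])
f=cv2.imread("pics/top0.png")[150:230,200:350]
cv2.imwrite("pics/topc.png",cv2.resize(f,None,fx=5.2,fy=5.2,interpolation=cv2.INTER_CUBIC))
```

```text
green top [ 0.5467 -0.1505  0.138 ] white [ 0.4867 -0.1303  0.138 ]
sample_rack
[304.7808 218.194 ] [ 0.4649 -0.08  ]
[316.267  181.8212] [ 0.5868 -0.1186]
[343.0201 190.2695] [ 0.5592 -0.2076]
[331.534  226.6423] [ 0.4378 -0.1684]
hook_stand
[210.3452 204.1675] [0.5104 0.2367]
[214.1421 151.0102] [0.6928 0.227 ]
[246.8325 153.3452] [0.6856 0.115 ]
[243.0355 206.5025] [0.5035 0.126 ]
tip [0.4991 0.1789 0.176 ] post [0.6232 0.1712 0.172 ] blue [0.5609 0.1744 0.198 ]
tri blue top [0.5605 0.1755 0.1955]
tri green top [ 0.5482 -0.1517  0.1436]
cam in tcp [[ 0.0004  0.9611  0.2762  0.0707]
 [ 1.     -0.0005  0.0003  0.0002]
 [ 0.0004  0.2762 -0.9611 -0.1283]
 [ 0.      0.      0.      1.    ]] [[344.7695   0.     249.9394]
 [  0.     344.7695 191.0439]
 [  0.       0.       1.    ]]
```

View pics/topc.png

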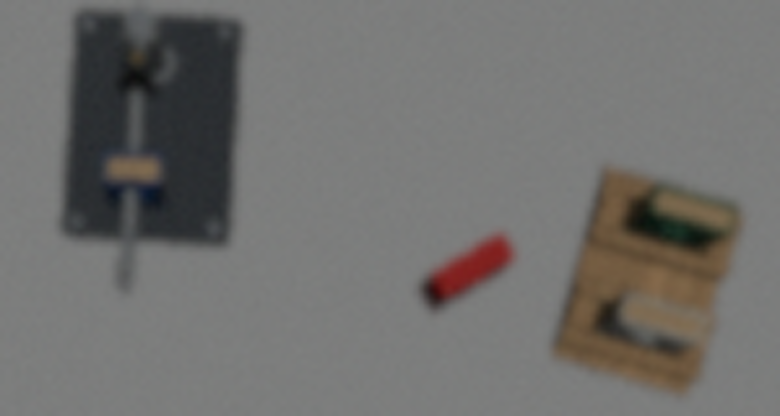

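Request:
play_rows --pt "-20 -9 -20 -0.03 0" --pt "-60 -27 -45 -0.08 0" --pt "-100 -45 -65 -0.13 0" --pt "-140 -63 -85 -0.18 0" --pt "-180 -81 -85 -0.22 0" --pt "-220 -99 -85 -0.26 0" --pt "-260 -117 -85 -0.29 0" --pt "-300 -135 -85 -0.312 0" --pt "-340 -153 -85 -0.312 0" --pt "-370 -166 -85 -0.312 0"

```text
clock: 1.93
tcp_pos: [0.4606, 0.2136, 0.3305]
tcp_rot: [180.0, 0.0, 176.5]
ft_force: [0.4, 1.5, 0.1]
grip_width: 0.999
```

Request:
play_rows --pt "-15 -7 0 0 0" --pt "-30 -13 0 0 0" --pt "-30 -13 0 0 0" --pt "-30 -13 0 0 0"

```text
clock: 2.27
tcp_pos: [0.4889, 0.2005, 0.3299]
tcp_rot: [-180.0, -0.0, 176.5]
ft_force: [0.1, 0.7, 0.0]
grip_width: 0.996
```

Run:
```python
from h import *
s=manip.sense();print(s["clock"],s["tcp_pos"],s["tcp_rot"],s["ft_force"],np.abs(s["joint_vel"]).max())
f=snap("wrist","w1");cv2.imwrite("pics/w1b.png",cv2.resize(f[:,:,::-1],(800,600)))
for n in("rod_tip","blue_sample","hook_stand"):
  for r in manip.silhouettes("wrist",n)[:2]:
    ys,xs=np.where(r["region"]);print(n,round(r["confidence"],2),np.round(r["point"],1),xs.min(),xs.max(),ys.min(),ys.max())
```

```text
2.2667 [0.48894602 0.2005372  0.32992928] [-1.79997764e+02 -3.90412129e-02  1.76460467e+02] [0.14105576 0.72704981 0.00562491] 1.4677802824669612
rod_tip 0.78 [232.5 233.9] 196 277 185 350
rod_tip 0.29 [228.1 255.3] 204 250 213 283
blue_sample 0.63 [228.7 256.9] 204 250 213 283
hook_stand 0.61 [232.5 234.6] 197 276 185 348
```

View pics/w1b.png

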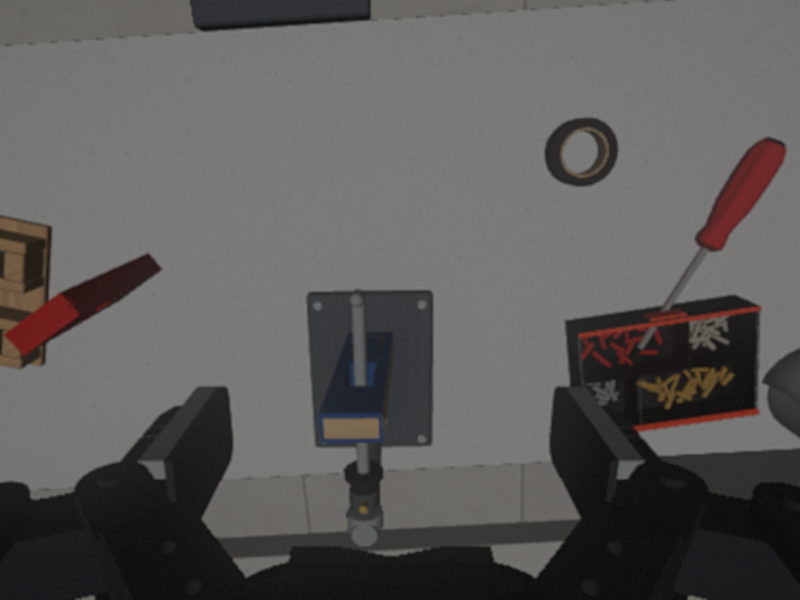

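Run:
```python
from h import *
np.set_printoptions(precision=4,suppress=True)
for n,p,z in(("tip",(357,298),.176),("rodnear",(358,330),.16),("rod at blue",(360.5,380),.16),("rod behind",(362.5,455),.16),("stop front",(363,466),.173),("post",(364,535),.172),("blueFL",(323,417),.198),("blueFR",(381,417),.198),("blueBL",(321,439),.198),("blueBR",(381,441),.198),
 ("baseFL",(308,292),.014),("baseFR",(432,291),.014),("baseBL",(316,446),.014),("baseBR",(433,443),.014)):
    print(n,atz("wrist",np.array(p)*.64,z))
```

```text
tip [0.4973 0.1827 0.176 ]
rodnear [0.5213 0.1805 0.16  ]
rod at blue [0.5532 0.1796 0.16  ]
rod behind [0.6046 0.177  0.16  ]
stop front [0.604 0.178 0.173]
post [0.6545 0.1749 0.172 ]
blueFL [0.5564 0.1612 0.198 ]
blueFR [0.5582 0.1923 0.198 ]
blueBL [0.5696 0.1588 0.198 ]
blueBR [0.5727 0.1914 0.198 ]
baseFL [0.5352 0.128  0.014 ]
baseFR [0.5406 0.234  0.014 ]
baseBL [0.6839 0.1204 0.014 ]
baseBR [0.6872 0.2294 0.014 ]
```

Request:
play_rows --pt "-3 -30 5 0.05 0" --pt "-6 -70 10 0.1 0" --pt "-10 -110 20 0.15 0" --pt "-14 -150 30 0.2 0" --pt "-18 -190 30 0.246 0" --pt "-22 -230 30 0.246 0" --pt "-26 -270 30 0.246 0" --pt "-30 -310 30 0.246 0" --pt "-32 -339 30 0.246 0" --pt "-32 -339 30 0.246 0"

```text
clock: 3.3
tcp_pos: [0.5, -0.1434, 0.3]
tcp_rot: [-179.9, 0.0, 162.2]
ft_force: [-0.4, 0.0, -1.2]
grip_width: 0.998
```

Request:
play_rows --pt "0 0 0 0 0" --pt "0 0 0 0 0"

```text
clock: 3.47
tcp_pos: [0.4999, -0.1388, 0.3004]
tcp_rot: [180.0, 0.0, 162.4]
ft_force: [-0.1, 0.4, -0.4]
grip_width: 0.998
```

Run:
```python
from h import *
s=manip.sense();print(s["clock"],s["tcp_pos"],s["tcp_rot"],s["ft_force"],np.abs(s["joint_vel"]).max())
f=snap("wrist","w2");cv2.imwrite("pics/w2b.png",cv2.resize(f[:,:,::-1],(800,600)))
```

```text
3.4667 [ 0.49990178 -0.13875074  0.30041293] [1.79986229e+02 1.11389342e-03 1.62447222e+02] [-0.12162041  0.44058436 -0.37677804] 1.2888865997653156
```

View pics/w2b.png

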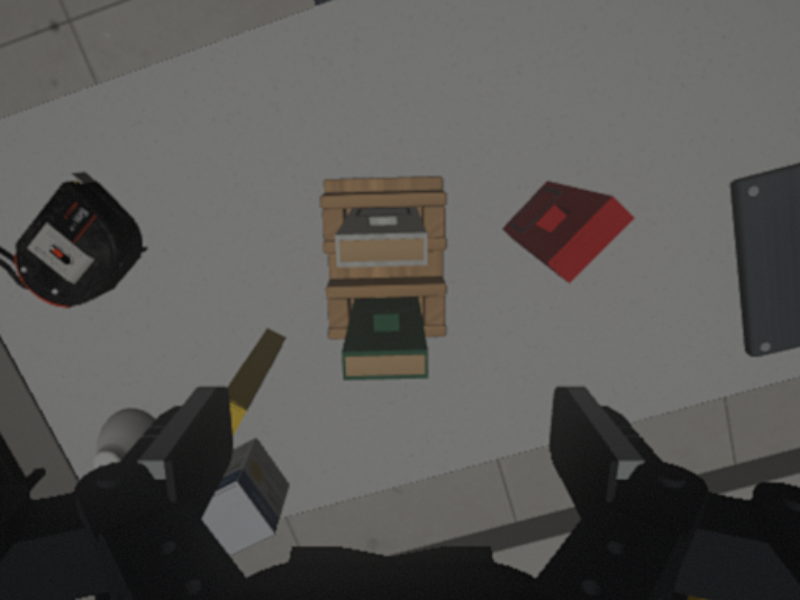

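Run:
```python
from h import *
np.set_printoptions(precision=4,suppress=True)
s=manip.sense();y=np.radians(s["tcp_rot"][2])
P=[atz("wrist",np.array(p)*.64,.138) for p in((343,352.5),(428,351.5),(343,379),(428,377.5))]
for p in P: print(p)
c=np.mean(P,0);e=P[1]-P[0];print(c,np.degrees(np.arctan2(-e[0],e[1])),np.linalg.norm(e[:2]))
d=c-s["tcp_pos"];print("tool",d[0]*np.cos(y)+d[1]*np.sin(y),d[0]*np.sin(y)-d[1]*np.cos(y))
```

```text
[ 0.5351 -0.1781  0.138 ]
[ 0.5493 -0.131   0.138 ]
[ 0.5509 -0.1835  0.138 ]
[ 0.5649 -0.1356  0.138 ]
[ 0.55   -0.1571  0.138 ] -16.758208502656274 0.04915729875159081
tool -0.05334606023072516 -0.0027471140488263372
```

Request:
play_rows --pt "-20 -1 0 -0.013 0.12" --pt "-53 -3 0 -0.013 0.12" --pt "-53 -3 0 -0.013 0.12" --pt "-53 -3 35 -0.013 0.12" --pt "-53 -3 75 -0.013 0.12" --pt "-53 -3 110 -0.013 0.12" --pt "-53 -3 135 -0.013 0.12" --pt "-53 -3 135 -0.013 0.12" --pt "-53 -3 135 -0.013 0.12"

```text
clock: 4.27
tcp_pos: [0.5494, -0.1572, 0.1655]
tcp_rot: [180.0, -0.1, 163.3]
ft_force: [-0.2, -0.3, 1.1]
grip_width: 0.877
```

Run:
```python
from h import *
s=manip.sense();print(s["clock"],s["tcp_pos"],s["tcp_rot"],s["ft_force"],s["grip_width"])
f=snap("wrist","w3");cv2.imwrite("pics/w3b.png",cv2.resize(f[:,:,::-1],(800,600)))
```

```text
4.2667 [ 0.54937332 -0.15720156  0.16547396] [ 1.79986202e+02 -8.14791147e-02  1.63254687e+02] [-0.19427429 -0.25209144  1.09456803] 0.8772726120769004
```

View pics/w3b.png

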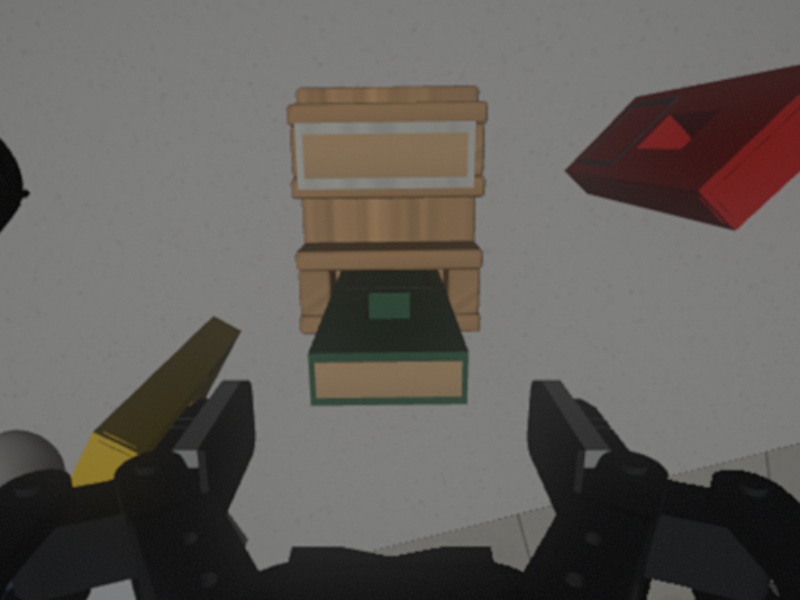

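Run:
```python
from h import *
np.set_printoptions(precision=4,suppress=True)
s=manip.sense();y=np.radians(s["tcp_rot"][2])
P=[atz("wrist",np.array(p)*.64,.138) for p in((311,353),(467,351),(312,404.5),(467,402.5))]
c=np.mean(P,0);e=P[1]-P[0];print(c,np.degrees(np.arctan2(-e[0],e[1])),np.linalg.norm(e[:2]))
d=c-s["tcp_pos"];print("tool",d[0]*np.cos(y)+d[1]*np.sin(y),d[0]*np.sin(y)-d[1]*np.cos(y))
```

```text
[ 0.5508 -0.1582  0.138 ] -15.942242121391676 0.04873076647166499
tool -0.0007584705161204686 -0.00020442861680473114
```

Request:
play_rows --pt "0 0 15 0 0.12" --pt "0 0 35 0 0.12" --pt "0 0 48 0 0.12" --pt "0 0 48 0 0.12" --pt "0 0 48 0 0.3" --pt "0 0 48 0 0.5" --pt "0 0 48 0 0.6" --pt "0 0 48 0 0.7" --pt "0 0 48 0 0.8" --pt "0 0 48 0 0.8"

```text
clock: 5.15
tcp_pos: [0.5508, -0.1588, 0.1195]
tcp_rot: [-180.0, 0.2, 163.2]
ft_force: [-0.2, 0.9, 8.4]
grip_width: 0.58
```

Request:
play_rows --pt "0 0 -5 0 0.9" --pt "0 0 -12 0 0.9" --pt "0 0 -20 0 0.9" --pt "0 0 -30 0 0.9" --pt "0 0 -45 0 0.9" --pt "0 0 -65 0 0.9" --pt "0 0 -90 0 0.9" --pt "0 0 -115 0 0.9" --pt "0 0 -140 0 0.9" --pt "0 0 -155 0 0.9"

```text
clock: 5.98
tcp_pos: [0.55, -0.1586, 0.276]
tcp_rot: [-180.0, 0.2, 163.2]
ft_force: [-0.3, -0.8, -0.5]
grip_width: 0.578
```

Request:
play_rows --pt "0 0 0 0 0.9" --pt "0 0 0 0 0.9" --pt "0 0 0 0 0.9"

```text
clock: 6.23
tcp_pos: [0.5494, -0.1584, 0.2717]
tcp_rot: [180.0, -0.0, 163.2]
ft_force: [-0.3, -0.0, -1.2]
grip_width: 0.574
```

Run:
```python
from h import *
s=manip.sense();print(s["clock"],s["tcp_pos"],s["tcp_rot"],s["ft_force"],s["grip_width"])
f=snap("wrist","w4");g=snap("side","s4")
a=np.hstack([cv2.resize(f,(512,384)),cv2.resize(g[130:250,150:310],(512,384))])
cv2.imwrite("pics/w4b.png",cv2.resize(a[:,:,::-1],(800,300)))
```

```text
6.2333 [ 0.54941685 -0.15844558  0.27173033] [ 1.79994601e+02 -4.57676399e-02  1.63163568e+02] [-0.25533819 -0.01852099 -1.17511477] 0.5743507916808247
```

View pics/w4b.png

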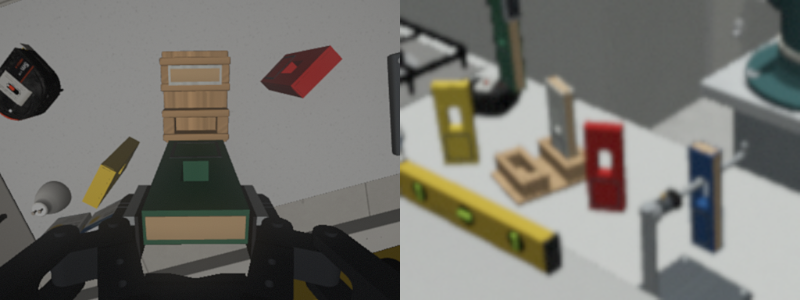

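Request:
play_rows --pt "20 5 0 -0.02 0.9" --pt "45 15 0 -0.05 0.9" --pt "75 40 0 -0.09 0.9" --pt "97 75 0 -0.13 0.9" --pt "112 112 0 -0.17 0.9" --pt "127 150 0 -0.2 0.9" --pt "143 190 0 -0.23 0.9" --pt "160 230 0 -0.243 0.9" --pt "175 268 0 -0.243 0.9" --pt "189 301 0 -0.243 0.9"

```text
clock: 7.17
tcp_pos: [0.4549, 0.1865, 0.2717]
tcp_rot: [-180.0, -0.0, 177.1]
ft_force: [0.8, -0.9, -1.5]
grip_width: 0.573
```

Request:
play_rows --pt "0 0 10 0 0.9" --pt "0 0 25 0 0.9" --pt "0 0 40 0 0.9" --pt "0 0 55 0 0.9" --pt "0 0 68 0 0.9" --pt "0 0 72 0 0.9" --pt "0 0 72 0 0.9" --pt "0 0 72 0 0.9" --pt "0 0 72 0 0.9"

```text
clock: 7.92
tcp_pos: [0.4563, 0.1843, 0.2009]
tcp_rot: [180.0, 0.0, 177.1]
ft_force: [-0.3, -1.3, -0.9]
grip_width: 0.578
```

Run:
```python
from h import *
s=manip.sense();print(s["clock"],s["tcp_pos"],s["tcp_rot"],s["ft_force"],s["grip_width"])
f=snap("wrist","w5");g=snap("side","s5");t=snap("top","t5")
a=np.vstack([cv2.resize(f,(512,384)),np.hstack([cv2.resize(g[160:260,200:333],(256,192)),cv2.resize(t[145:215,190:283],(256,192),interpolation=cv2.INTER_CUBIC)])])
cv2.imwrite("pics/w5b.png",a[:,:,::-1])
```

```text
7.9167 [0.45625307 0.18432122 0.20088171] [1.79987425e+02 4.32248833e-02 1.77085069e+02] [-0.25726518 -1.25510786 -0.86753764] 0.5776875880741311
```

View pics/w5b.png

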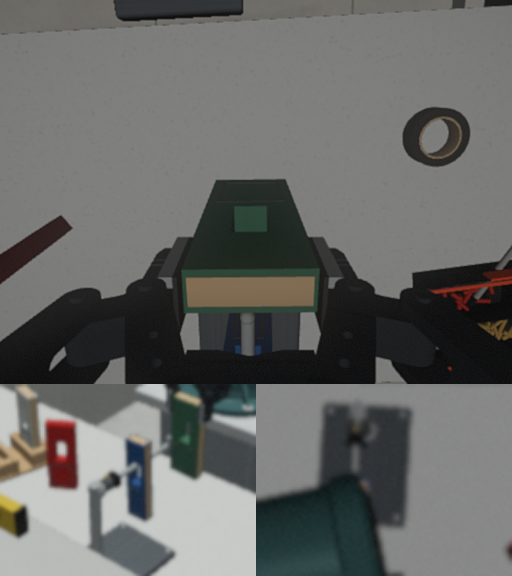

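Run:
```python
from h import *
np.set_printoptions(precision=4,suppress=True)
s=manip.sense();y=np.radians(s["tcp_rot"][2])
def tool(P):
    d=P-s["tcp_pos"];return np.array([d[0]*np.cos(y)+d[1]*np.sin(y),d[0]*np.sin(y)-d[1]*np.cos(y),-d[2]])*1e3
f=cv2.imread("pics/w5.png")
for r in (318,326,334,342): print(r,cv2.cvtColor(f,cv2.COLOR_BGR2GRAY)[r,228:270])
for p,z in(((247.5,319),.178),((247.5,326),.16),((247.5,342),.16)): print("rod",tool(atz("wrist",p,z)))
zt=s["tcp_pos"][2]+.0185
for p in((184,269),(318,268.5),(184.5,311.5),(317,311)): print("top",tool(atz("wrist",p,zt)))
for p in((235,206.5),(266,206.5),(235,231),(266,231)): print("win px near face",tool(atz("wrist",p,s["tcp_pos"][2]-.0155)))
```

```text
318 [ 46  34  33  35  36  33  35  34  37  35  34  33  62  83  92  97  98  98
  99  99 100  97  92  89  82  73  55  36  32  36  33  36  34  37  36  34
  34  34  34  36  35  35]
326 [31 35 34 34 34 33 34 33 34 34 34 32 38 68 86 93 97 97 98 98 98 97 93 89
 79 69 50 33 33 33 35 34 34 37 35 32 34 32 33 34 32 33]
334 [32 34 31 31 33 34 33 34 32 32 32 29 36 64 84 92 95 96 98 97 98 95 94 88
 79 67 48 32 31 32 31 32 33 34 32 32 33 32 33 32 32 32]
342 [29 31 28 31 31 33 32 33 30 32 32 29 35 64 84 90 94 95 97 98 96 95 91 87
 80 67 48 30 30 27 30 31 30 31 31 32 29 28 30 30 31 33]
rod [-40.8402  -0.8808  22.7901]
rod [-58.8229  -1.0303  40.7901]
rod [-69.7859  -1.0473  40.7901]
top [ 10.2941 -23.0356 -18.5   ]
top [ 10.5098  24.4615 -18.5   ]
top [ -7.1429 -23.7677 -18.5   ]
top [ -6.9111  25.0527 -18.5   ]
win px near face [22.1915 -6.2308 15.5   ]
win px near face [22.1969  7.4013 15.5   ]
win px near face [10.5918 -6.3652 15.5   ]
win px near face [10.5972  7.5557 15.5   ]
```

Request:
play_rows --pt "0 -1.5 0 0 0.9" --pt "-6 -1.5 0 0 0.9" --pt "-14 -1.5 0 0 0.9" --pt "-22 -1.5 0 0 0.9" --pt "-30 -1.5 0 0 0.9" --pt "-38 -1.5 0 0 0.9" --pt "-42 -1.5 0 0 0.9" --pt "-42 -1.5 0 0 0.9" --pt "-42 -1.5 0 0 0.9"

```text
clock: 8.82
tcp_pos: [0.4979, 0.1806, 0.2]
tcp_rot: [-180.0, -0.0, 177.1]
ft_force: [-1.1, -0.1, -1.5]
grip_width: 0.576
```

Request:
play_rows --pt "-6 0 0 0 0.9" --pt "-14 0 0 0 0.9" --pt "-22 0 0 0 0.9" --pt "-28 0 0 0 0.9" --pt "-30 0 0 0 0.9" --pt "-30 0 0 0 0.9" --pt "-30 0 0 0 0.9" --pt "-30 0 0 0 0.9"

```text
clock: 9.48
tcp_pos: [0.5276, 0.1791, 0.2002]
tcp_rot: [-180.0, -0.0, 177.1]
ft_force: [-0.3, 0.4, -1.3]
grip_width: 0.572
```

Run:
```python
from h import *
s=manip.sense();print(s["clock"],s["tcp_pos"],s["tcp_rot"],s["ft_force"],s["grip_width"])
f=snap("wrist","w6");g=snap("side","s6")
a=np.hstack([cv2.resize(f[180:384,100:400],(400,272)),cv2.resize(g[170:270,220:367],(400,272),interpolation=cv2.INTER_CUBIC)])
cv2.imwrite("pics/w6b.png",a[:,:,::-1])
```

```text
9.4833 [0.52755684 0.17914779 0.20022928] [-1.79996728e+02 -1.35793691e-02  1.77094424e+02] [-0.25619316  0.36689977 -1.32511718] 0.5722953094940445
```

View pics/w6b.png

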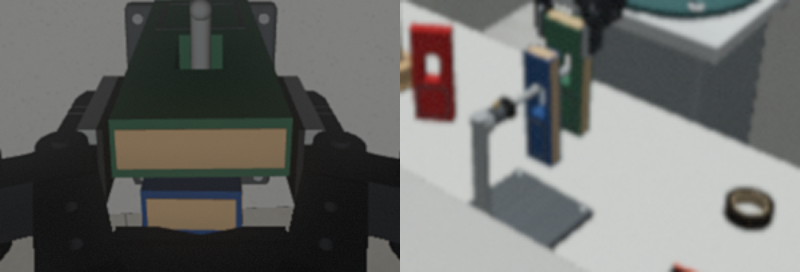

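Request:
play_rows --pt "0 0 5 0 0.9" --pt "0 0 11 0 0.9" --pt "0 0 15 0 0.9" --pt "0 0 16 0 0.9" --pt "0 0 16 0 0.9" --pt "0 0 16 0 0.9"

```text
clock: 10.08
tcp_pos: [0.5278, 0.1791, 0.1842]
tcp_rot: [-180.0, -0.0, 177.1]
ft_force: [-0.3, -0.7, -1.3]
grip_width: 0.575
```

Request:
play_rows --pt "0 0 0.5 0 0.9" --pt "0 0 1 0 0.9" --pt "0 0 1.5 0 0.9" --pt "0 0 1.5 0 0.9"

```text
clock: 10.42
tcp_pos: [0.5278, 0.1792, 0.1827]
tcp_rot: [180.0, 0.0, 177.1]
ft_force: [-0.2, -0.5, -1.5]
grip_width: 0.577
```

Request:
play_rows --pt "0 0 0.5 0 0.9" --pt "0 0 1 0 0.9" --pt "0 0 1 0 0.9" --pt "0 0 1 0 0.9"

```text
clock: 10.75
tcp_pos: [0.5278, 0.1791, 0.1817]
tcp_rot: [-180.0, -0.0, 177.1]
ft_force: [0.3, -0.0, -2.1]
grip_width: 0.577
```

Request:
play_rows --pt "0 0 0.5 0 0.9" --pt "0 0 1 0 0.9" --pt "0 0 1 0 0.9" --pt "0 0 1 0 0.9"

```text
clock: 11.08
tcp_pos: [0.5278, 0.1791, 0.1807]
tcp_rot: [-180.0, -0.0, 177.1]
ft_force: [-0.8, 0.1, -2.0]
grip_width: 0.578
```

Request:
play_rows --pt "0 0 0.5 0 0.9" --pt "0 0 1 0 0.9" --pt "0 0 1 0 0.9" --pt "0 0 1 0 0.9"

```text
clock: 11.42
tcp_pos: [0.5278, 0.1791, 0.1797]
tcp_rot: [-180.0, -0.0, 177.1]
ft_force: [-0.1, 0.7, -1.4]
grip_width: 0.574
```

Request:
play_rows --pt "0 0 0.5 0 0.9" --pt "0 0 1 0 0.9" --pt "0 0 1 0 0.9" --pt "0 0 1 0 0.9"

```text
clock: 11.75
tcp_pos: [0.5279, 0.1792, 0.1793]
tcp_rot: [180.0, 0.0, 177.1]
ft_force: [-2.6, 0.0, 7.0]
grip_width: 0.576
```

Request:
play_rows --pt "0 0 0.5 0 0.9" --pt "0 0 0.5 0 0.9" --pt "0 0 0.5 0 0.9"

```text
clock: 12.0
tcp_pos: [0.5279, 0.1791, 0.1792]
tcp_rot: [180.0, 0.1, 177.1]
ft_force: [-3.6, -0.1, 12.3]
grip_width: 0.579
```

Request:
play_rows --pt "0 0 -1 0 0.9" --pt "0 0 -1.8 0 0.9" --pt "-3 0 -1.8 0 0.9" --pt "-6 0 -1.8 0 0.9" --pt "-9 0 -1.8 0 0.9" --pt "-11 0 -1.8 0 0.9" --pt "-13 0 -1.8 0 0.9" --pt "-15 0 -1.8 0 0.9" --pt "-17 0 -1.8 0 0.9" --pt "-19 0 -1.8 0 0.9"

```text
clock: 12.83
tcp_pos: [0.547, 0.1782, 0.18]
tcp_rot: [-180.0, -0.0, 177.1]
ft_force: [-0.0, 0.2, -1.8]
grip_width: 0.578
```

Request:
play_rows --pt "-1.5 0 0 0 0.9" --pt "-3 0 0 0 0.9" --pt "-4.5 0 0 0 0.9" --pt "-6 0 0 0 0.9" --pt "-7.5 0 0 0 0.9" --pt "-9 0 0 0 0.9" --pt "-10.5 0 0 0 0.9" --pt "-12 0 0 0 0.9"

```text
clock: 13.5
tcp_pos: [0.5589, 0.1775, 0.18]
tcp_rot: [-180.0, 0.0, 177.1]
ft_force: [-1.1, -1.0, -2.5]
grip_width: 0.573
```

Run:
```python
from h import *
s=manip.sense();print(s["clock"],s["tcp_pos"],s["tcp_rot"],s["ft_force"],s["grip_width"])
f=snap("wrist","w7");g=snap("side","s7")
a=np.hstack([cv2.resize(f[180:384,100:400],(400,272)),cv2.resize(g[170:270,220:367],(400,272),interpolation=cv2.INTER_CUBIC)])
cv2.imwrite("pics/w7b.png",a[:,:,::-1])
```

```text
13.5 [0.55891895 0.17753729 0.18003956] [-1.79996909e+02  3.48543014e-04  1.77090277e+02] [-1.07723418 -0.99492622 -2.45083353] 0.5734615690719804
```

View pics/w7b.png

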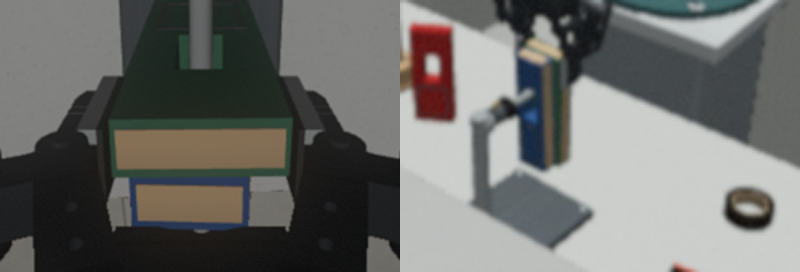

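Request:
play_rows --pt "-1.2 0 0 0 0.9" --pt "-2.4 0 0 0 0.9" --pt "-3.6 0 0 0 0.9" --pt "-4.8 0 0 0 0.9" --pt "-6 0 0 0 0.9" --pt "-7 0 0 0 0.9" --pt "-8 0 0 0 0.9" --pt "-9 0 0 0 0.9" --pt "-10 0 0 0 0.9"

```text
clock: 14.35
tcp_pos: [0.5688, 0.177, 0.18]
tcp_rot: [-180.0, -0.0, 177.1]
ft_force: [-1.2, 0.1, -0.6]
grip_width: 0.573
```

Request:
play_rows --pt "-0.5 0 0 0 0.9" --pt "-1 0 0 0 0.9" --pt "-1.5 0 0 0 0.9" --pt "-2 0 0 0 0.9"

```text
clock: 14.68
tcp_pos: [0.5708, 0.177, 0.1801]
tcp_rot: [-180.0, 0.0, 177.1]
ft_force: [-0.4, -0.1, -1.3]
grip_width: 0.572
```

Request:
play_rows --pt "-0.5 0 0 0 0.9" --pt "-1 0 0 0 0.9" --pt "-1.5 0 0 0 0.9" --pt "-2 0 0 0 0.9"

```text
clock: 15.02
tcp_pos: [0.5728, 0.1768, 0.1801]
tcp_rot: [-180.0, -0.0, 177.1]
ft_force: [-0.1, 0.4, -0.8]
grip_width: 0.575
```

Request:
play_rows --pt "-0.5 0 0 0 0.9" --pt "-1 0 0 0 0.9" --pt "-1.5 0 0 0 0.9" --pt "-2 0 0 0 0.9"

```text
clock: 15.35
tcp_pos: [0.5748, 0.1768, 0.1801]
tcp_rot: [180.0, -0.0, 177.1]
ft_force: [-0.7, -0.0, -1.0]
grip_width: 0.575
```

Request:
play_rows --pt "-0.4 0 0 0 0.9" --pt "-0.8 0 0 0 0.9" --pt "-1.2 0 0 0 0.9" --pt "-1.5 0 0 0 0.9"

```text
clock: 15.68
tcp_pos: [0.5763, 0.1767, 0.18]
tcp_rot: [180.0, -0.0, 177.1]
ft_force: [-0.6, -0.0, -1.0]
grip_width: 0.574
```

Request:
play_rows --pt "-0.4 0 0 0 0.9" --pt "-0.8 0 0 0 0.9" --pt "-1.2 0 0 0 0.9" --pt "-1.5 0 0 0 0.9"

```text
clock: 16.02
tcp_pos: [0.5778, 0.1766, 0.18]
tcp_rot: [-180.0, -0.0, 177.1]
ft_force: [-0.6, -0.3, -0.8]
grip_width: 0.574
```

Request:
play_rows --pt "-0.4 0 0 0 0.9" --pt "-0.8 0 0 0 0.9" --pt "-1.2 0 0 0 0.9" --pt "-1.5 0 0 0 0.9"

```text
clock: 16.35
tcp_pos: [0.5793, 0.1765, 0.1801]
tcp_rot: [-180.0, -0.0, 177.1]
ft_force: [-0.2, -0.6, -1.0]
grip_width: 0.575
```

Request:
play_rows --pt "-0.4 0 0 0 0.9" --pt "-0.8 0 0 0 0.9" --pt "-1.2 0 0 0 0.9" --pt "-1.5 0 0 0 0.9"

```text
clock: 16.68
tcp_pos: [0.5808, 0.1764, 0.1801]
tcp_rot: [-180.0, 0.0, 177.1]
ft_force: [-0.2, -0.3, -0.6]
grip_width: 0.574
```

Request:
play_rows --pt "-0.4 0 0 0 0.9" --pt "-0.8 0 0 0 0.9" --pt "-1.2 0 0 0 0.9" --pt "-1.5 0 0 0 0.9"

```text
clock: 17.02
tcp_pos: [0.5823, 0.1764, 0.1801]
tcp_rot: [180.0, 0.0, 177.1]
ft_force: [-0.7, 0.0, -1.1]
grip_width: 0.579
```

Request:
play_rows --pt "-0.4 0 0 0 0.9" --pt "-0.8 0 0 0 0.9" --pt "-1.2 0 0 0 0.9" --pt "-1.5 0 0 0 0.9"

```text
clock: 17.35
tcp_pos: [0.5838, 0.1763, 0.18]
tcp_rot: [-180.0, -0.0, 177.1]
ft_force: [-0.3, 0.6, -0.5]
grip_width: 0.573
```

Request:
play_rows --pt "-0.4 0 0 0 0.9" --pt "-0.8 0 0 0 0.9" --pt "-1.2 0 0 0 0.9" --pt "-1.5 0 0 0 0.9"

```text
clock: 17.68
tcp_pos: [0.5853, 0.1762, 0.1801]
tcp_rot: [-180.0, 0.0, 177.1]
ft_force: [-0.6, 0.5, -0.4]
grip_width: 0.571
```

Request:
play_rows --pt "-0.4 0 0 0 0.9" --pt "-0.8 0 0 0 0.9" --pt "-1.2 0 0 0 0.9" --pt "-1.2 0 0 0 0.9"

```text
clock: 18.02
tcp_pos: [0.5865, 0.1761, 0.18]
tcp_rot: [-180.0, 0.0, 177.1]
ft_force: [-0.5, 0.4, -1.3]
grip_width: 0.572
```

Request:
play_rows --pt "-0.4 0 0 0 0.9" --pt "-0.8 0 0 0 0.9" --pt "-1.2 0 0 0 0.9" --pt "-1.2 0 0 0 0.9"

```text
clock: 18.35
tcp_pos: [0.5877, 0.1761, 0.18]
tcp_rot: [180.0, 0.0, 177.1]
ft_force: [-0.4, -0.0, -1.9]
grip_width: 0.579
```

Request:
play_rows --pt "-0.4 0 0 0 0.9" --pt "-0.8 0 0 0 0.9" --pt "-1.2 0 0 0 0.9" --pt "-1.2 0 0 0 0.9"

```text
clock: 18.68
tcp_pos: [0.5889, 0.176, 0.18]
tcp_rot: [180.0, 0.0, 177.1]
ft_force: [-0.1, 0.4, -0.9]
grip_width: 0.575
```

Request:
play_rows --pt "-0.4 0 0 0 0.9" --pt "-0.8 0 0 0 0.9" --pt "-1.2 0 0 0 0.9" --pt "-1.2 0 0 0 0.9"

```text
clock: 19.02
tcp_pos: [0.5901, 0.176, 0.18]
tcp_rot: [180.0, -0.0, 177.1]
ft_force: [-0.7, -0.3, -1.0]
grip_width: 0.578
```

Run:
```python
from h import *
g=snap("side","s8");f=snap("wrist","w8")
a=np.hstack([cv2.resize(f[180:384,150:350],(400,408)),cv2.resize(g[175:260,225:308],(400,408),interpolation=cv2.INTER_CUBIC)])
cv2.imwrite("pics/w8b.png",a[:,:,::-1])
```

```text
(no output)
```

View pics/w8b.png

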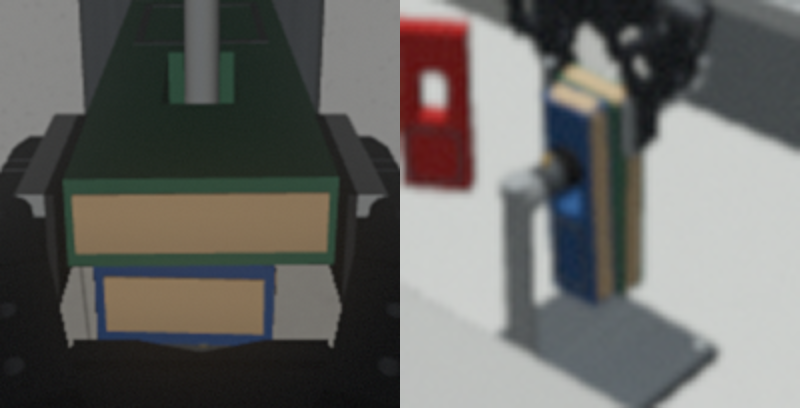

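Request:
play_rows --pt "-0.4 0 0 0 0.9" --pt "-0.8 0 0 0 0.9" --pt "-1 0 0 0 0.9" --pt "-1 0 0 0 0.9"

```text
clock: 19.45
tcp_pos: [0.5909, 0.1759, 0.18]
tcp_rot: [180.0, -0.0, 177.1]
ft_force: [-3.1, 0.8, -0.2]
grip_width: 0.575
```

Request:
play_rows --pt "-0.4 0 0 0 0.9" --pt "-0.8 0 0 0 0.9" --pt "-1 0 0 0 0.9" --pt "-1 0 0 0 0.9"

```text
clock: 19.78
tcp_pos: [0.5917, 0.1759, 0.18]
tcp_rot: [-180.0, -0.0, 177.1]
ft_force: [-5.9, 0.2, 1.9]
grip_width: 0.574
```

Request:
play_rows --pt "-0.4 0 0 0 0.9" --pt "-0.8 0 0 0 0.9" --pt "-1 0 0 0 0.9" --pt "-1 0 0 0 0.9"

```text
clock: 20.12
tcp_pos: [0.5925, 0.1759, 0.18]
tcp_rot: [-180.0, -0.1, 177.1]
ft_force: [-6.5, -0.6, 2.2]
grip_width: 0.574
```

Request:
play_rows --pt "-0.4 0 0 0 0.9" --pt "-0.8 0 0 0 0.9" --pt "-1 0 0 0 0.9" --pt "-1 0 0 0 0.9" --pt "-1 0 0 0 0.9"

```text
clock: 20.53
tcp_pos: [0.5932, 0.1758, 0.18]
tcp_rot: [-180.0, -0.1, 177.1]
ft_force: [-9.1, -0.2, 3.0]
grip_width: 0.575
```

Request:
play_rows --pt "0 0 0 0 0.9" --pt "0 0 0 0 0.9" --pt "0 0 0 0 0.9"

```text
clock: 20.78
tcp_pos: [0.5932, 0.1758, 0.18]
tcp_rot: [-180.0, -0.1, 177.1]
ft_force: [-8.4, 0.1, 2.9]
grip_width: 0.574
```

Request:
play_rows --pt "0 0 0 0 0.9" --pt "0 0 0 0 0.9" --pt "0 0 0 0 0.9"

```text
clock: 21.03
tcp_pos: [0.5932, 0.1758, 0.18]
tcp_rot: [-180.0, -0.1, 177.1]
ft_force: [-8.1, -0.5, 3.9]
grip_width: 0.574
```

Request:
play_rows --pt "0 0 0 0 0.9" --pt "0 0 0 0 0.9" --pt "0 0 0 0 0.9" --pt "0 0 0 0 0.9"

```text
clock: 21.37
tcp_pos: [0.5932, 0.1758, 0.1801]
tcp_rot: [-180.0, -0.1, 177.1]
ft_force: [-8.9, -0.5, 3.7]
grip_width: 0.574
```

Request:
play_rows --pt "-0.4 0 0 0 0.9" --pt "-0.4 0 0 0 0.9" --pt "-0.4 0 0 0 0.9" --pt "-0.4 0 0 0 0.9"

```text
clock: 21.7
tcp_pos: [0.5934, 0.1758, 0.18]
tcp_rot: [-180.0, -0.1, 177.1]
ft_force: [-9.9, -0.7, 3.1]
grip_width: 0.575
```

Request:
play_rows --pt "0 0 0 0 0.9" --pt "0 0 0 0 0.9" --pt "0 0 0 0 0.9" --pt "0 0 0 0 0.9" --pt "0 0 0 0 0.9"

```text
clock: 22.12
tcp_pos: [0.5934, 0.1758, 0.18]
tcp_rot: [-180.0, -0.1, 177.1]
ft_force: [-9.6, -0.4, 4.2]
grip_width: 0.573
```

Request:
play_rows --pt "0 0 0 0 0.9" --pt "0 0 0 0 0.9" --pt "0 0 0 0 0.9" --pt "0 0 0 0 0.9" --pt "0 0 0 0 0.9"

```text
clock: 22.53
tcp_pos: [0.5934, 0.1758, 0.18]
tcp_rot: [-180.0, -0.1, 177.1]
ft_force: [-10.1, 0.1, 4.2]
grip_width: 0.572
```

Request:
play_rows --pt "0.5 0 0 0 0.9" --pt "1.0 0 0 0 0.9" --pt "1.5 0 0 0 0.9" --pt "2.0 0 0 0 0.9" --pt "2.5 0 0 0 0.9" --pt "3.0 0 0 0 0.9" --pt "3.2 0 0 0 0.9" --pt "3.2 0 0 0 0.9" --pt "3.2 0 0 0 0.9"

```text
clock: 23.28
tcp_pos: [0.5913, 0.1759, 0.18]
tcp_rot: [-180.0, 0.0, 177.1]
ft_force: [-2.3, 0.2, -0.1]
grip_width: 0.579
```

Request:
play_rows --pt "0 0 0.4 0 0.9" --pt "0 0 0.4 0 0.9" --pt "0 0 0.4 0 0.42" --pt "0 0 0.4 0 0.38" --pt "0 0 0.4 0 0.34" --pt "0 0 0.4 0 0.28" --pt "0 0 0.4 0 0.2" --pt "0 0 0.4 0 0.15" --pt "0 0 0.4 0 0.15" --pt "0 0 0.4 0 0.15"

```text
clock: 24.12
tcp_pos: [0.5913, 0.1759, 0.1796]
tcp_rot: [-180.0, 0.0, 177.1]
ft_force: [-0.0, -0.7, -0.5]
grip_width: 0.847
```

Request:
play_rows --pt "0 0 0 0 0.15" --pt "0 0 -3 0 0.15" --pt "0 0 -10 0 0.15" --pt "0 0 -22 0 0.15" --pt "0 0 -40 0 0.15" --pt "0 0 -65 0 0.15" --pt "0 0 -90 0 0.15" --pt "0 0 -115 0 0.15" --pt "0 0 -130 0 0.15" --pt "0 0 -130 0 0.15"

```text
clock: 24.95
tcp_pos: [0.592, 0.1761, 0.3135]
tcp_rot: [179.9, 0.3, 177.1]
ft_force: [0.4, 0.3, -0.9]
grip_width: 0.846
```

Run:
```python
from h import *
s=manip.sense();print(s["clock"],s["tcp_pos"],s["ft_force"],s["grip_width"])
g=snap("side","s9");f=snap("wrist","w9")
a=np.hstack([cv2.resize(f[150:384,130:364],(400,400)),cv2.resize(g[150:260,205:315],(400,400),interpolation=cv2.INTER_CUBIC)])
cv2.imwrite("pics/w9b.png",a[:,:,::-1])
```

```text
24.95 [0.59198446 0.17606877 0.31351322] [ 0.37682549  0.26825812 -0.90224569] 0.8461366995590288
```

View pics/w9b.png

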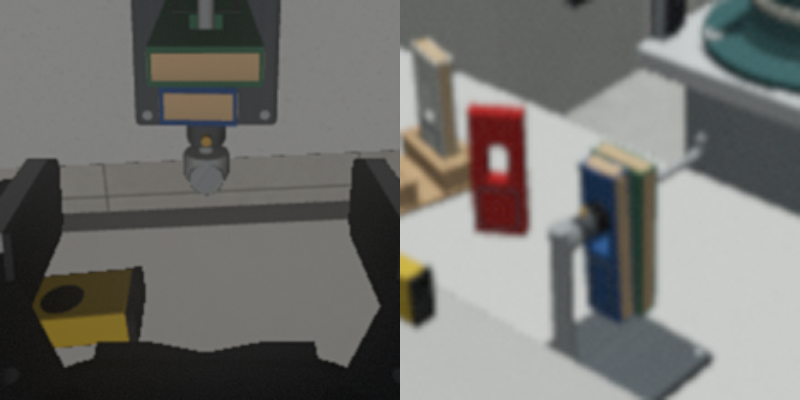

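Request:
play_rows --pt "0 0 0 0 0.15" --pt "0 0 0 0 0.15" --pt "0 0 0 0 0.15" --pt "0 0 0 0 0.15" --pt "0 0 0 0 0.15" --pt "0 0 0 0 0.15" --pt "0 0 0 0 0.15" --pt "0 0 0 0 0.15" --pt "0 0 0 0 0.15" --pt "0 0 0 0 0.15"

```text
clock: 25.88
tcp_pos: [0.5912, 0.1759, 0.3097]
tcp_rot: [-180.0, 0.0, 177.1]
ft_force: [-0.6, -0.5, 0.5]
grip_width: 0.849
```

Run:
```python
from h import *
a=cv2.imread("pics/s9.png")[:,:,::-1];b=snap("side","s10")
d=cv2.absdiff(np.ascontiguousarray(a),b)[180:245,250:290];print(d.max(),d.mean())
print(manip.job_done())
```

```text
8 0.8432051282051282
the job is handed in; nothing more can be done
None
```

The green sample now hangs on the hook in front of the blue one, with the pair resting together against the rubber stop. The job was handed in just after 25.9 s on the clock, against the 61 s limit.

**Pressing:** I slid green back with blue ahead of it and met the stop by feel. I held a push that read about 8–10 N for nearly 2 s, eased it to about 2 N, then released and raised the gripper clear.

**Last checks:** The last pictures show both boards hanging face to face on the rod at the stop, with the gripper clear. Two side views about a second apart showed no movement beyond image noise. The white sample in its slot and the red look-alike show no change in the last side view.

**Where things disagreed:**
- **Stop position:** From the pictures I put the stop's front at about x = 0.604 m. By touch it was about 13 mm further back, so I went by feel.
- **Vertical force:** While pressing there was also an upward force of about 4 N on the tool. It vanished when I eased off.
- **Lowering:** Setting green onto the rod briefly gave about 12 N on the tool before I raised it slightly.

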